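# Seat and clamp a seat post collar in the toggle fixture

## Robot

A 6-joint arm with a two-finger parallel gripper is mounted at the origin on the work surface. World frame = base frame: x ahead of the robot, y to its left, z up, the work surface at z = 0. Lengths are in m, angles in rad, forces in N, time in s.
With the tool pointing down it reaches from about 0.325 to 0.9 m from the base axis. Payload 6.1 kg.
Tool frame: the origin (TCP) lies midway between the tips of the shut fingers; the grasp point (between the pads) lies robot.grip_depth behind it (robot.grip_depth is the distance from the TCP to the grasp point, in m); z points along the fingers, y is the line along which they close (so a half turn about z gives the same grasp; the last joint's range is limited). The gripper opens to 87 mm and grips with 3 to 60 N. Pads are 19 mm wide; open, the fingers measure 117 mm over their backs; the gripper's body (75 mm by 190 mm) begins 51 mm behind the grasp point.
Start: joints at [-1.259, 0.22, 1.526, -0, 1.395, -0.126], TCP at [0.265, -0.566, 0.223] pointing down, gripper open.
Joint ranges: [-2.98, 2.98], [-0.91, 2.08], [0.09, 2.57], [-1.24, 4.39], [0.2, 2.65], [-2.68, 2.68]. Speed limits (rad/s): [2.57, 2.57, 3.01, 3.14, 3.14, 3.14].

## Interface

Orientations are given as a unit quaternion [x, y, z, w].
In Python, from bench import robot gives the robot as it stands. The module is installed in compiled form; this text tells all that it offers.
- The arm moves only by the shell command python3 -m crank 'ROWS'. ROWS is JSON, a list that holds one entry, the list of rows, each a list of 5 numbers: the closure, from -1 (fully open) to 1 (shut), then the shift along the tool's x, y, z in m, then the turn about the tool's z in degrees. A call has 1 to 12 rows; each row shifts and turns the commanded pose from where the row before left it, along the tool's axes as they then stand; what a row does not reach is not made up. A row lasts 1/8 s, in which the tool goes at most 62.5 mm and 10.7 degrees, less where a joint would pass 70% of its speed; a pose out of reach is approached as far as the arm can. A call is refused whole if a number of a shift passes 0.0625 or a number of a turn 10.7, either way. A call with a gripper value outside its range is refused whole. The fingers move at their own pace and stop on an object; the grip force is fixed at half the most. Time passes only in rows, so rows that do not move let the fingers close. It gives the time, the measured TCP pose, the force, the opening and the grip force at its end, in the units of the state.
- robot.get_obs(): the state, without advancing time (a new reading comes with each control period).
- robot.camera(name): name is "scene" or "top"; returns a dict with "color" (400x640x3 uint8, red, green, blue), "fx", "fy", "cx", "cy" (pixels), "position" and "orientation" of the camera in the world. Camera axes: x right, y down, z forward; pixel columns grow to the right and rows downward; lengths in m; the calibration is good to about 2 mm. A picture is of the moment at which its call begins. There is no depth.
- robot.hand_in(): hands the job in; it is judged then, once.
The state is a dict: "time_s": time; "q": joint angles; "joint_vel": joint speeds; "joint_efforts": joint torques, N m; "eef_pos": TCP position; "orientation": TCP orientation; "force": force on the tool from outside, world axes, zero at the start; "ft_torque": the same for the moment, N m; "opening": finger opening in m; "gripper_force": force on a finger pad.
Only numpy, scipy, OpenCV 4.12 (cv2) and the standard library are available. Lean on these libraries where they do the work, as an engineer would, in place of code of your own. Each camera call takes 0.05 s, during which the arm holds its last target. There are 200 camera calls.

## Task

With gentle finger pressure, slide the aluminium seat post clamp along the channel until it is firmly home against the brass stop screw, and keep it pressed there for a moment. Then push the red toggle handle down past its dead point so that it stays over by itself and the rubber pad holds the part tight against the stop, without forcing either of them (some 5 to 15 N is plenty). Let go and leave everything else where it is.

Things in the scene. Friction and masses are not known exactly. Their poses are not given: they have to be found in the camera images.
- fixture: Fixed wooden base board 360 x 150 x 12 mm with an aluminium channel and a steel toggle clamp. Origin on the table under the clamping place; +x is the way the collar is pushed, z up; the board spans x -120..+240 mm. The clamp's plates stand at x +60..+144, 73 mm high; open, its arm and pad rise to 120 mm at x +15..+80. Above the channel, at x below +10, the space is free.
- bed: Aluminium channel on the board, fixed: 152 x 58 mm, axes as the fixture's, x -100..+52 mm, centre line y = 0. Origin 10 mm below the channel floor; two side rails 6 mm higher than the floor, 45 mm apart inside. Shimmed differently each time (origin 10.0 to 11.5 mm above the table), which changes how hard the toggle clamp bites.
- channel_end (a point): Middle of the channel floor at its far end, 52 mm beyond the bed's origin; axes as the fixture's. A blue stop block (12 x 30 x 20 mm) with a brass stop screw stands before it. The screw's flat tip (12 mm diameter, 10 mm above the floor, facing -x) lies 20 to 44 mm before this point, set differently each time and not reported: see or feel for it. The collar is home when its ring bears on the tip. Rigid.
- collar: Aluminium seat post clamp, loose in the channel: ring 40 mm outside, 31 inside, 18 high, 48 to 84 g, with a split lug (16 mm wide, 16 high) whose flat end lies 30 mm from the ring's centre on the -x side, towards the pusher. Origin: centre of the ring's underside; z up, x along the channel (yaw within 0.12 rad). Starts 28 to 80 mm short of the stop.
- toggle_handle (a joint): Clamp handle, rad: 0 = open (1.0 rad above level), 1.0 = at its rigid end stop (level, along fixture +x). Starts at 0 to 0.12; stays where left while nothing is clamped. The sprung pad meets the collar at 0.64 to 0.68; then the effort at the grip rises from about 2 N to 6 to 12 N near 0.8 and falls to the dead point at 0.91, beyond which the handle snaps to 1.0 and stays.
- handle_pivot (a point): Hinge axis of the handle (along fixture y), fixed, 64 mm above the table, at x = +129 mm of the fixture; axes as the fixture's.
- handle_grip (a point): Point on the axis of the red round handle grip (20 mm diameter, 60 mm long), 75 mm from the hinge axis; the grip spans 45 to 105 mm from that axis; open, its end stands 160 mm above the table. Moves with the handle in the fixture's x-z plane; at joint q the handle points 1.0 - q rad above fixture +x.
- pad: Black rubber-faced crossbar pad (18 x 48 mm) under the clamp arm's end, sprung by up to 9 mm; closed, it lies over the clamping place 70 mm before the arm's hinge and presses down on the ring. Origin at the arm's hinge (x = +75 mm of the fixture, 42 mm up), not at the pad's face.
- pedal_wrench: Stainless pedal wrench, 290 mm long, lying on the shelf; leave alone. Origin under its middle.
- tire_lever0: Yellow tyre lever, 115 mm, lying; leave alone. Origin under its middle.
- tire_lever1: The other yellow tyre lever, the same; leave alone.
- jar: Glass jar with screw lid, 72 mm diameter, 90 mm high; leave alone. Origin under its base.
- oiler: White plastic bottle, 38 mm diameter, 110 mm high; leave alone. Origin under its base.
- bell: Brass bicycle bell, 54 mm diameter, 31 mm high; leave alone. Origin under its base.
- spare_collar: Small black ring, 34 mm diameter, 13 mm high, standing on the fixture's board beside the channel on the fixture's -y side, its centre 54 mm from the channel's middle; leave alone. Origin under its base.
Mind the look-alikes: they are no part of the job. What is meant by the collar is not green or orange, and is the smaller of those in its own colour.

How it is judged:
By the outcome, as a careful person would: the job done as asked, in the order asked, and still so for the second after the job is handed in, with the robot touching nothing.
It also fails if it takes over 69 s, if anything falls off the work surface, if the arm or the gripper's body presses on something with over 40 N, if the wrist force passes 120 N, or if a joint passes its speed limit or range.

## Working session

There is one attempt and no reset: what is moved stays moved. The work goes in short steps, Python scripts to look and compute and a shell command to move; the robot and the scene stay as the last step left them, time stands still between calls to the robot, and variables do not carry over. Pictures are saved under pics/ and viewed, at most 10 in all, crops included, and the job is handed in when it is done.

```bash
mkdir -p pics; cat > h.py <<'E'
from bench import robot
import numpy as np, cv2
from scipy.spatial.transform import Rotation as R
def snap(cam,fn,box=None,scale=1):
    c=robot.camera(cam); im=c["color"][:,:,::-1]
    if box: im=im[box[1]:box[3],box[0]:box[2]]
    im=cv2.resize(im,None,fx=scale,fy=scale,interpolation=cv2.INTER_CUBIC)
    cv2.imwrite(fn,im); return c
def ray(c,u,v,z):
    d=R.from_quat(c["orientation"]).apply([(u-c["cx"])/c["fx"],(v-c["cy"])/c["fy"],1]); p=np.array(c["position"])
    return p+d*(z-p[2])/d[2]
def proj(c,P):
    q=R.from_quat(c["orientation"]).inv().apply(np.atleast_2d(P)-np.array(c["position"]))
    return np.c_[c["fx"]*q[:,0]/q[:,2]+c["cx"],c["fy"]*q[:,1]/q[:,2]+c["cy"]]
E
python3 - <<'E'
from h import *
for n in("top","scene"):
    c=snap(n,f"pics/{n}0.png"); print(n,c["position"],c["orientation"],c["fx"],c["cx"],c["cy"])
o=robot.get_obs(); print(o["eef_pos"],o["orientation"],o["opening"],o["time_s"],robot.grip_depth)
E
```

```text
top [0.51011022 0.01029346 1.33804596] [-0.70550848  0.70784385 -0.03007109  0.01762372] 479.6018408037379 315.99089317822364 200.7761574917397
scene [ 1.45982759 -0.56515825  0.89902877] [ 0.79204545  0.41846964 -0.2166977  -0.38805834] 483.2174522921292 329.0457322497516 193.95654839188816
[ 0.26478172 -0.56551499  0.22154625] [ 9.76140111e-01  2.17139812e-01 -9.68688457e-05 -8.80929371e-04] 0.08699845943979546 0.1 0.0187
```

View pics/top0.png

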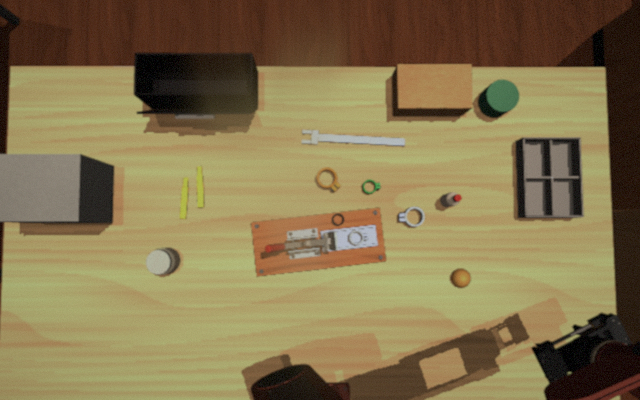

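View pics/scene0.png

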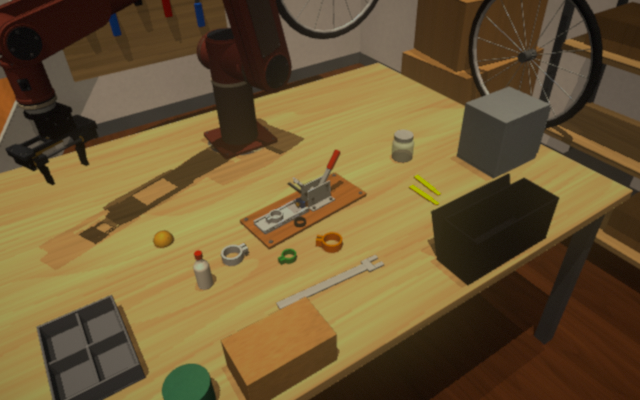

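Top view: ring in the channel at about (355,238). The look-alikes are a larger silver ring (412,217) loose on the table, orange (327,180), green (371,186) and black spare (337,219). I choose the channel one because it is silver and the smaller of the two. I'll check it in a close crop.

```bash
python3 - <<'E'
from h import *
c=snap("top","pics/top1.png",(240,195,400,285),5)
for p in [(252,222),(379,208),(386,261),(259,276)]: print(p,ray(c,*p,.012))
c=snap("scene","pics/scene1.png",(230,140,380,250),5)
E
```

```text
(252, 222) [0.54151045 0.16343334 0.012     ]
(379, 208) [ 0.57910985 -0.1880499   0.012     ]
(386, 261) [ 0.43284288 -0.20551588  0.012     ]
(259, 276) [0.39375194 0.1435658  0.012     ]
```

View pics/top1.png

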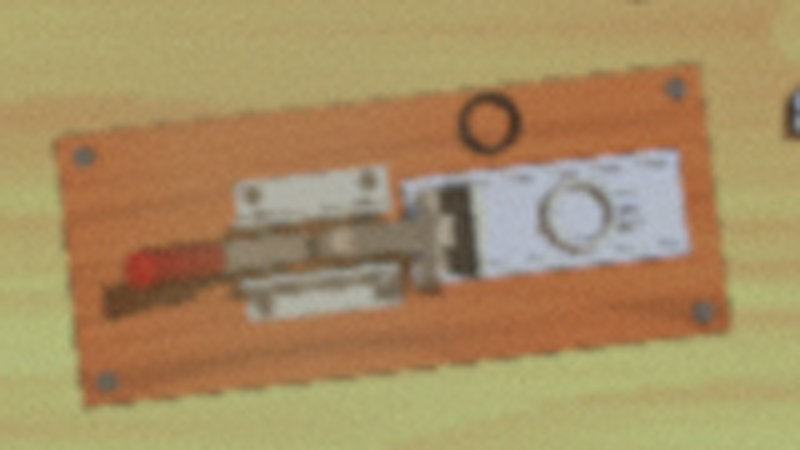

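View pics/scene1.png

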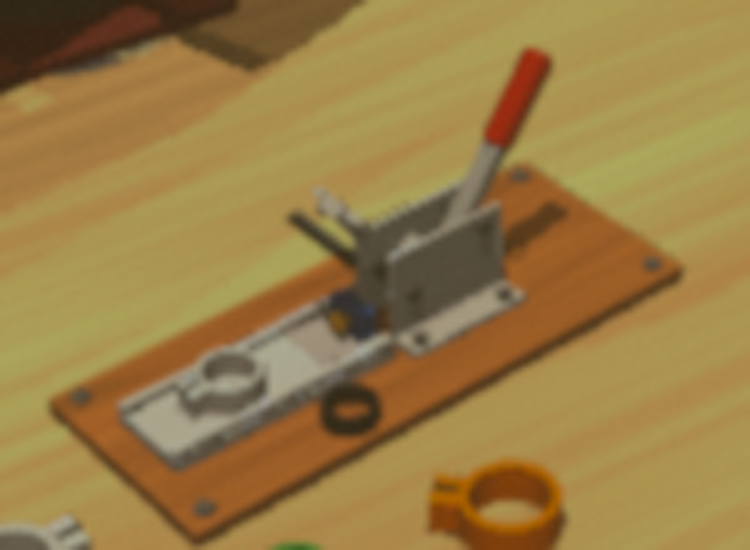

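The crops confirm it: the silver ring in the channel has its lug towards -x (top crop: ring 577,217; lug end about 638,210). The brass screw is at the blue block. Next I fit the fixture pose.

```bash
cat >> h.py <<'E'
def full(u,v): return 240+u/5,195+v/5
E
python3 - <<'E'
from h import *
c=robot.camera("top")
pts=np.array([ray(c,*full(*p),.012)[:2] for p in [(53,135),(697,63),(732,330),(85,405)]])
# far end +x is image left; fixture y = z x x
loc=np.array([[.24,-.075],[-.12,-.075],[-.12,.075],[.24,.075]])
A=loc-loc.mean(0);B=pts-pts.mean(0)
th=np.arctan2((A[:,0]*B[:,1]-A[:,1]*B[:,0]).sum(),(A*B).sum())
Rm=np.array([[np.cos(th),-np.sin(th)],[np.sin(th),np.cos(th)]]); t=pts.mean(0)-Rm@loc.mean(0)
print("yaw",np.degrees(th),"orig",t,"resid",(pts-(loc@Rm.T+t))*1000)
f=lambda p:(Rm.T@(np.array(p)[:2]-t))*1000
print("ring",f(ray(c,*full(577,217),.039)),"lug",f(ray(c,*full(638,210),.036)),"channel end",f(ray(c,*full(688,202),.027)))
print("spare",f(ray(c,*full(490,123),.025)),"red tip",f(ray(c,*full(140,268),.15)))
np.savez("fx.npz",th=th,t=t)
o=robot.get_obs();r=R.from_quat(o["orientation"]).as_matrix();print(r.round(3))
print("tool in fixture: ang of tool x, deg",np.degrees(np.arctan2(r[1,0],r[0,0]))-np.degrees(th), f(o["eef_pos"]))
E
```

```text
yaw 96.32923333676744 orig [ 0.49370475 -0.07950549] resid [[-0.26578242 -0.01534037]
 [-1.25852976  1.32898016]
 [ 0.44660647  0.4212067 ]
 [ 1.07770571 -1.73484649]]
ring [-39.43047573   2.49653302] lug [-73.1069668    2.59231267] channel end [-101.95291574    1.59168472]
spare [  0.48798954 -53.62863263] red tip [188.53720019   0.2677941 ]
[[ 0.906  0.424 -0.   ]
 [ 0.424 -0.906  0.001]
 [ 0.    -0.001 -1.   ]]
tool in fixture: ang of tool x, deg -71.2458714278664 [-458.06789262  281.04592263]
```

```bash
cat > st.py <<'E'
from h import *
d=np.load("fx.npz");th=float(d["th"]);t=d["t"]
o=robot.get_obs();r=R.from_quat(o["orientation"]).as_matrix()
c,s=np.cos(th),np.sin(th);M=np.array([[c,s,0],[-s,c,0],[0,0,1]])
p=M@(np.array(o["eef_pos"])-[*t,0])
print("t",round(o["time_s"],2),"fx mm",(p*1000).round(1),"ang",round(np.degrees(np.arctan2(r[1,0],r[0,0])-th),2),"F",(M@o["force"]).round(1),"open",round(o["opening"],4),"q",np.round(o["q"],2))
E
python3 -m crank '[[[1,0,0,0,-10.2],[1,0,0,0,-10.2],[1,0,0,0,-10.2],[1,0,0,0,-10.2],[1,0,0,0,-10.2],[1,0,0,0,-10.2],[1,0,0,0,-10],[1,0,0,0,0]]]'; python3 st.py
```

```text
time_s: 1.25
eef_pos: [0.2649, -0.566, 0.2224]
orientation: [0.668, 0.744, 0.0, -0.0]
force: [0.1, -0.7, -0.4]
opening: 0.015
gripper_force: 0.0
t 1.25 fx mm [-458.3  281.   222.4] ang -0.13 F [-0.7  0.  -0.4] open 0.015 q [-1.26  0.22  1.53 -0.    1.39 -1.37]
```

```bash
python3 -m crank '[[[1,0.04,0.031,0,0],[1,0.04,0.031,0,0],[1,0.04,0.031,0,0],[1,0.04,0.031,0,0],[1,0.04,0.031,0,0],[1,0.04,0.031,0,0],[1,0.04,0.031,0,0],[1,0.04,0.031,0,0],[1,0.036,0.031,0,0],[1,0,0,0,0],[1,0,0,0,0]]]'; python3 st.py
```

```text
time_s: 2.62
eef_pos: [0.5031, -0.1819, 0.2225]
orientation: [0.668, 0.744, -0.0, -0.0]
force: [0.3, -0.7, -0.0]
opening: 0.0004
gripper_force: 0.0
t 2.62 fx mm [-102.8    1.9  222.5] ang -0.13 F [-0.7 -0.2 -0. ] open 0.0004 q [-0.49  0.01  1.76 -0.    1.38 -0.6 ]
```

```bash
python3 -m crank '[[[1,0,0,0.05,0],[1,0,0,0.05,0],[1,0,0,0.05,0],[1,0,0,0.03,0],[1,0,0,0.014,0],[1,0,0,0,0],[1,0,0,0,0]]]'; python3 st.py
python3 - <<'E'
from h import *
snap("scene","pics/scene2.png",(200,120,400,250),4)
E
```

```text
time_s: 3.5
eef_pos: [0.5044, -0.1827, 0.0302]
orientation: [0.668, 0.745, 0.0, 0.001]
force: [0.3, 0.4, 0.5]
opening: 0.0006
gripper_force: 0.0
t 3.5 fx mm [-103.8    0.7   30.2] ang -0.1 F [ 0.3 -0.3  0.5] open 0.0006 q [-0.49  0.24  1.9  -0.    1.   -0.6 ]
```

View pics/scene2.png

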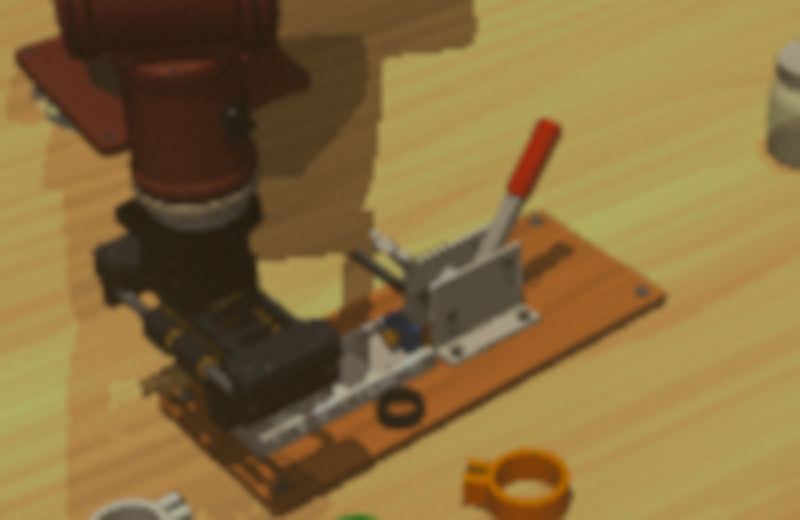

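The gripper is behind the collar in the channel, clear of the clamp arm and of the spare ring (400,408 in the crop). I'll advance slowly.

```bash
python3 -m crank '[[[1,0.005,0,0.001,0],[1,0.005,0,0.001,0],[1,0.003,0,0,0],[1,0.003,0,0,0],[1,0.003,0,0,0],[1,0.003,0,0,0],[1,0.003,0,0,0],[1,0.003,0,0,0],[1,0,0,0,0]]]'; python3 st.py
python3 -m crank '[[[1,0.003,0,0,0],[1,0.003,0,0,0],[1,0.003,0,0,0],[1,0.003,0,0,0]]]'|grep force; python3 st.py
```

```text
time_s: 4.68
eef_pos: [0.5002, -0.1536, 0.0265]
orientation: [0.667, 0.745, 0.0, -0.0]
force: [0.8, -0.5, -0.6]
opening: 0.0005
gripper_force: 0.0
t 4.67 fx mm [-74.3   1.7  26.5] ang -0.03 F [-0.6 -0.7 -0.6] open 0.0005 q [-0.45  0.22  1.94  0.    0.99 -0.56]
force: [0.4, -1.0, 0.6]
gripper_force: 0.2
t 5.17 fx mm [-62.4   1.6  26.6] ang -0.04 F [-1.1 -0.3  0.6] open 0.0004 q [-0.43  0.21  1.95 -0.    0.99 -0.54]
```

```bash
python3 -m crank '[[[1,0.002,0,0,0],[1,0.002,0,0,0],[1,0.002,0,0,0],[1,0.002,0,0,0]]]'|grep force; python3 st.py
for i in 1; do python3 -m crank '[[[1,0.001,0,0,0],[1,0.001,0,0,0],[1,0.001,0,0,0]]]' >/dev/null; python3 st.py;done
python3 - <<'E'
from h import *
snap("scene","pics/scene3.png",(250,170,340,230),8)
E
```

```text
force: [-1.0, -0.8, -0.1]
gripper_force: 0.2
t 5.67 fx mm [-54.5   1.6  26.6] ang -0.05 F [-0.7  1.  -0.1] open 0.0005 q [-0.42  0.2   1.95 -0.    0.99 -0.53]
t 6.05 fx mm [-51.6   1.7  26.5] ang -0.05 F [-0.9 -0.4  1.3] open 0.0004 q [-0.41  0.2   1.96  0.    0.99 -0.52]
```

View pics/scene3.png

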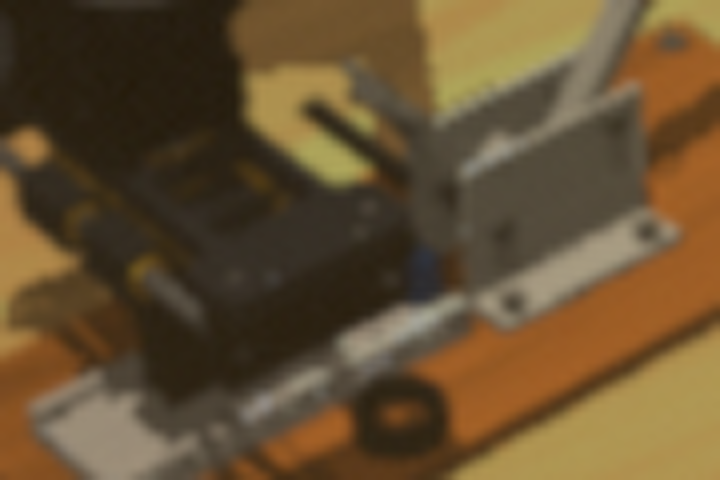

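The gripper hides the collar, so I'll go on by feel with a force guard between short typed moves.

```bash
(cat st.py; echo 'import sys; sys.exit(int(-(M@o["force"])[0]>3.5))')>g.py
python3 -m crank '[[[1,0.001,0,0,0],[1,0.001,0,0,0]]]' >/dev/null; python3 g.py &&
python3 -m crank '[[[1,0.001,0,0,0],[1,0.001,0,0,0]]]' >/dev/null && python3 g.py &&
python3 -m crank '[[[1,0.001,0,0,0],[1,0.001,0,0,0]]]' >/dev/null && python3 g.py &&
python3 -m crank '[[[1,0.001,0,0,0],[1,0.001,0,0,0]]]' >/dev/null && python3 g.py &&
python3 -m crank '[[[1,0.001,0,0,0],[1,0.001,0,0,0]]]' >/dev/null && python3 g.py &&
python3 -m crank '[[[1,0.001,0,0,0],[1,0.001,0,0,0]]]' >/dev/null && python3 g.py
```

```text
t 6.35 fx mm [-49.5   1.7  26.5] ang -0.05 F [-0.   0.4 -0.5] open 0.0006 q [-0.41  0.2   1.96  0.    0.99 -0.52]
t 6.6 fx mm [-47.5   1.7  26.5] ang -0.04 F [ 0.1 -0.4 -0.4] open 0.0005 q [-0.4   0.19  1.96  0.    0.99 -0.51]
t 6.85 fx mm [-45.5   1.7  26.5] ang -0.05 F [-0.2  0.6 -0.6] open 0.0006 q [-0.4   0.19  1.96  0.    0.99 -0.51]
t 7.1 fx mm [-43.5   1.7  26.5] ang -0.04 F [ 0.3  0.2 -0.5] open 0.0005 q [-0.4   0.19  1.96  0.    0.99 -0.51]
t 7.35 fx mm [-41.5   1.6  26.6] ang -0.04 F [ 0.2 -0.6  0. ] open 0.0003 q [-0.39  0.19  1.97  0.    0.99 -0.5 ]
t 7.6 fx mm [-39.5   1.6  26.5] ang -0.04 F [-0.7  0.1 -0.2] open 0.0001 q [-0.39  0.19  1.97  0.    0.99 -0.5 ]
```

```bash
python3 -m crank '[[[1,0.001,0,0,0],[1,0.001,0,0,0]]]' >/dev/null; python3 g.py &&
python3 -m crank '[[[1,0.001,0,0,0],[1,0.001,0,0,0]]]' >/dev/null && python3 g.py &&
python3 -m crank '[[[1,0.001,0,0,0],[1,0.001,0,0,0]]]' >/dev/null && python3 g.py &&
python3 -m crank '[[[1,0.001,0,0,0],[1,0.001,0,0,0]]]' >/dev/null && python3 g.py 
python3 - <<'E'
from h import *
snap("top","pics/top3.png",(270,210,390,270),6)
E
```

```text
t 7.85 fx mm [-37.5   1.6  26.6] ang -0.04 F [-0.7  0.5 -0.4] open 0.0004 q [-0.39  0.19  1.97 -0.    0.99 -0.5 ]
t 8.1 fx mm [-35.5   1.7  26.5] ang -0.05 F [ 0.3 -0.5 -1. ] open 0.0007 q [-0.38  0.18  1.97  0.    0.98 -0.49]
t 8.35 fx mm [-33.5   1.6  26.5] ang -0.05 F [-0.3  0.5 -1.1] open 0.0006 q [-0.38  0.18  1.97  0.    0.98 -0.49]
t 8.6 fx mm [-31.5   1.6  26.6] ang -0.05 F [-0.2  0.4  0.5] open 0.0004 q [-0.38  0.18  1.98  0.    0.98 -0.49]
```

View pics/top3.png

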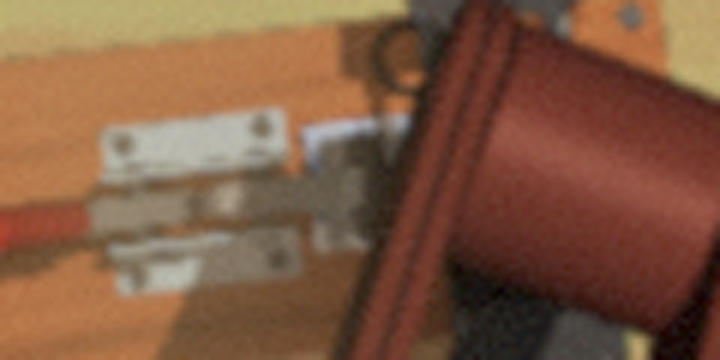

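```bash
python3 -m crank '[[[1,0.001,0,0,0],[1,0.0005,0,0,0]]]' >/dev/null; python3 g.py &&
python3 -m crank '[[[1,0.0005,0,0,0],[1,0.0005,0,0,0]]]' >/dev/null && python3 g.py &&
python3 -m crank '[[[1,0.0005,0,0,0],[1,0.0005,0,0,0]]]' >/dev/null && python3 g.py &&
python3 -m crank '[[[1,0.0005,0,0,0],[1,0.0005,0,0,0]]]' >/dev/null && python3 g.py &&
python3 -m crank '[[[1,0.0005,0,0,0],[1,0.0005,0,0,0]]]' >/dev/null && python3 g.py
```

```text
t 8.9 fx mm [-30.1   1.6  26.6] ang -0.04 F [-0.3  0.3 -0.4] open 0.0003 q [-0.37  0.18  1.98 -0.    0.98 -0.48]
t 9.15 fx mm [-29.7   1.5  26.7] ang -0.03 F [-4.6  1.  -0.1] open 0.0006 q [-0.37  0.18  1.98 -0.    0.98 -0.48]
```

The collar meets the stop at -29.7, where Fx jumps to -4.6 N. I'll press slightly more and hold.

```bash
python3 -m crank '[[[1,0.0004,0,0,0],[1,0,0,0,0],[1,0,0,0,0]]]' >/dev/null; python3 st.py
```

```text
t 9.53 fx mm [-29.7   1.4  26.8] ang -0.04 F [-6.8  1.3 -0.9] open 0.0004 q [-0.37  0.18  1.98 -0.    0.98 -0.48]
```

```bash
python3 -m crank '[[[1,0.0003,0,0,0],[1,0,0,0,0],[1,0,0,0,0],[1,0,0,0,0],[1,0,0,0,0],[1,0,0,0,0],[1,0,0,0,0],[1,0,0,0,0],[1,0,0,0,0],[1,0,0,0,0]]]' >/dev/null; python3 st.py
python3 -m crank '[[[1,-0.002,0,0,0],[1,-0.01,0,0,0],[1,-0.03,0,0,0],[1,-0.03,0,0,0],[1,0,0,0,0],[1,0,0,-0.05,0],[1,0,0,-0.05,0],[1,0,0,-0.05,0],[1,0,0,-0.05,0],[1,0,0,0,0]]]' >/dev/null; python3 st.py
```

```text
t 10.78 fx mm [-29.7   1.3  26.9] ang -0.04 F [-6.4  0.7 -1.2] open 0.0006 q [-0.37  0.18  1.98 -0.    0.98 -0.48]
t 12.03 fx mm [-101.2   -0.7  231.7] ang -0.01 F [-0.7 -0.4 -0.1] open 0.0007 q [-0.49 -0.    1.75  0.    1.38 -0.6 ]
```

```bash
python3 - <<'E'
from h import *
c=snap("scene","pics/scene4.png",(250,150,350,230),8)
d=np.load("fx.npz");th=float(d["th"]);t=d["t"];a=np.array([np.cos(th),np.sin(th)]);b=np.array([-a[1],a[0]])
for q in(0,.05,.1):
  P=[]
  for r in(.045,.105): P.append([*(t+a*(.129+r*np.cos(1-q))),.064+r*np.sin(1-q)])
  print(q,proj(c,P).round(1).tolist(),(8*(proj(c,P)-[250,150])).round().tolist())
E
```

```text
0 [[328.6, 168.7], [336.8, 150.1]] [[628.0, 149.0], [694.0, 0.0]]
0.05 [[329.1, 168.8], [337.9, 150.4]] [[632.0, 150.0], [703.0, 3.0]]
0.1 [[329.5, 168.9], [339.0, 150.8]] [[636.0, 151.0], [712.0, 6.0]]
```

View pics/scene4.png

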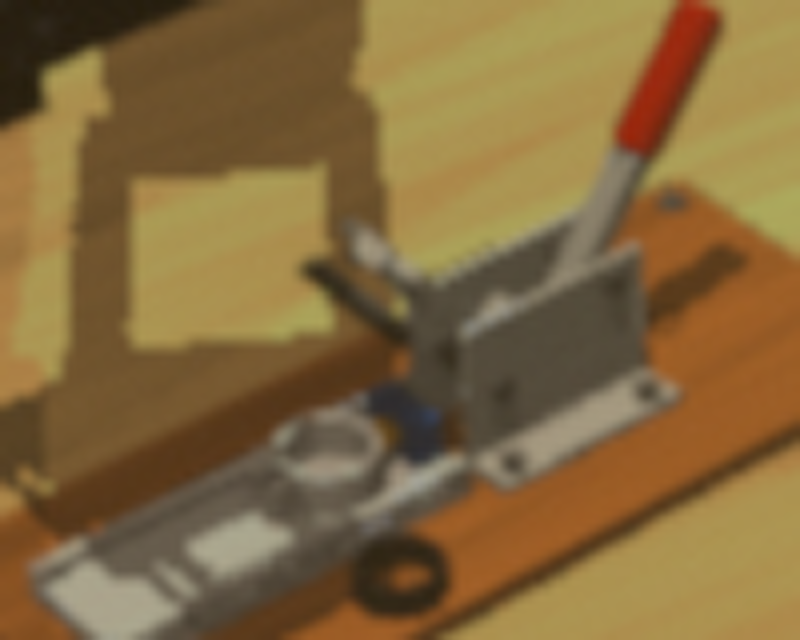

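The ring (325,450) bears on the brass screw (388,432). The handle matches the model at q of about 0.05. Next I move to the handle.

```bash
python3 -m crank '[[[1,0.05,0,0,0],[1,0.05,0,0,0],[1,0.05,0,0,0],[1,0.05,0,0,0],[1,0.04,0,0,0],[1,0,0,0,0],[1,0,0,0.04,0],[1,0,0,0.04,0],[1,0,0,0.015,0],[1,0,0,0,0],[1,0,0,0,0]]]' >/dev/null; python3 st.py
python3 - <<'E'
import numpy as np
for q in np.arange(0,1.01,.1):
  a=1-q; print(round(q,2),[round(v,1) for v in (129+80*np.cos(a)-10*np.sin(a)-9.5,64+80*np.sin(a)+10*np.cos(a))])
E
```

```text
t 13.45 fx mm [139.2   0.5 132.9] ang -0.07 F [0.5 0.4 1.5] open 0.0004 q [-0.04 -0.04  1.98 -0.    1.2  -0.15]
0.0 [np.float64(154.3), np.float64(136.7)]
0.1 [np.float64(161.4), np.float64(132.9)]
0.2 [np.float64(168.1), np.float64(128.4)]
0.3 [np.float64(174.2), np.float64(123.2)]
0.4 [np.float64(179.9), np.float64(117.4)]
0.5 [np.float64(184.9), np.float64(111.1)]
0.6 [np.float64(189.3), np.float64(104.4)]
0.7 [np.float64(193.0), np.float64(97.2)]
0.8 [np.float64(195.9), np.float64(89.7)]
0.9 [np.float64(198.1), np.float64(81.9)]
1.0 [np.float64(199.5), np.float64(74.0)]
```

```bash
python3 -m crank '[[[1,0.008,0,0,0],[1,0.007,0,0,0],[1,0.005,0,0,0],[1,0.004,0,0.002,0],[1,0.003,0,0.002,0]]]' >/dev/null; python3 st.py
python3 -m crank '[[[1,0.003,0,0.0025,0],[1,0.003,0,0.0025,0],[1,0.003,0,0.003,0],[1,0.003,0,0.003,0]]]' >/dev/null; python3 st.py
```

```text
t 14.07 fx mm [167.    1.4 127.5] ang -0.03 F [ 0.1 -0.6  1.3] open 0.0004 q [ 0.02 -0.03  1.99  0.    1.19 -0.09]
t 14.57 fx mm [178.8   1.5 116.3] ang -0.05 F [0.4 0.2 1.4] open 0.0002 q [ 0.04 -0.02  1.99  0.    1.17 -0.07]
```

```bash
python3 -m crank '[[[1,0.0025,0,0.003,0],[1,0.0025,0,0.003,0],[1,0.0025,0,0.003,0],[1,0.002,0,0.003,0]]]' >/dev/null; python3 st.py
python3 - <<'E'
from h import *
c=snap("scene","pics/scene5.png",(250,110,370,220),5)
E
```

```text
t 15.07 fx mm [188.2   1.6 104.3] ang -0.04 F [-0.1  0.6 -0.3] open 0.0005 q [ 0.06  0.    2.   -0.    1.14 -0.05]
```

View pics/scene5.png

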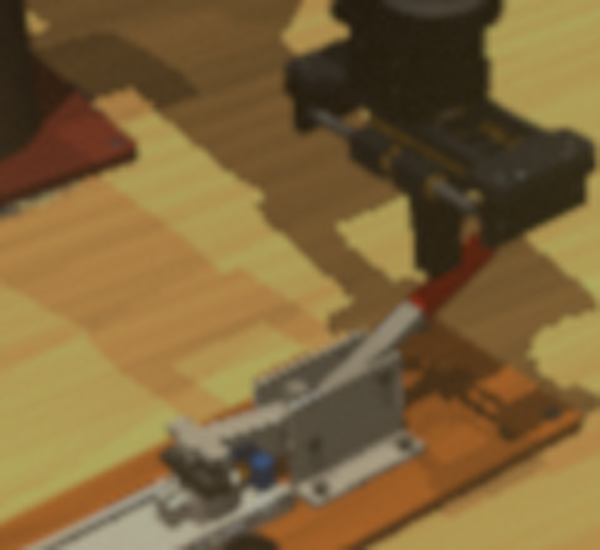

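The finger is on the red grip (430,280), the handle is down to about 0.6 and the pad is just over the ring. Now I go slowly through the dead point.

```bash
python3 -m crank '[[[1,0.0012,0,0.0018,0],[1,0.0012,0,0.0018,0],[1,0.0012,0,0.0018,0],[1,0.0012,0,0.0018,0]]]' >/dev/null; python3 st.py
python3 -m crank '[[[1,0.0008,0,0.0018,0],[1,0.0008,0,0.0018,0]]]' >/dev/null; python3 st.py
python3 -m crank '[[[1,0.0007,0,0.0018,0],[1,0.0007,0,0.0018,0]]]' >/dev/null; python3 st.py
```

```text
t 15.62 fx mm [192.5   1.3  97.5] ang -0.04 F [-3.6  1.6  3.5] open 0.0007 q [ 0.07  0.01  2.   -0.    1.13 -0.04]
t 15.88 fx mm [193.9   1.2  94.2] ang -0.04 F [-5.1  2.2  7.3] open 0.0007 q [ 0.07  0.02  2.   -0.    1.12 -0.04]
t 16.12 fx mm [195.3   1.2  90.9] ang -0.04 F [-5.4  3.   8.4] open 0.0004 q [ 0.08  0.02  2.   -0.    1.11 -0.03]
```

```bash
python3 -m crank '[[[1,0.0003,0,0.0018,0],[1,0.0003,0,0.0018,0]]]' >/dev/null; python3 st.py
python3 -m crank '[[[1,0.0003,0,0.0018,0],[1,0.0003,0,0.0018,0]]]' >/dev/null; python3 st.py
python3 -m crank '[[[1,0.0002,0,0.0018,0]]]' >/dev/null; python3 st.py
```

```text
t 16.38 fx mm [196.3   1.2  87.3] ang -0.05 F [-2.9  2.7  7.3] open 0.0006 q [ 0.08  0.03  2.01 -0.    1.11 -0.03]
t 16.62 fx mm [197.3   1.3  83.4] ang -0.05 F [-1.4  2.1  4.6] open 0.0003 q [ 0.08  0.04  2.01  0.    1.1  -0.03]
t 16.75 fx mm [197.8   1.3  81.3] ang -0.06 F [-0.   0.7  1.5] open 0.0006 q [ 0.08  0.04  2.01  0.    1.09 -0.03]
```

```bash
python3 -m crank '[[[1,0,0,0.0015,0],[1,0,0,0.001,0],[1,0,0,0,0]]]' >/dev/null; python3 st.py
```

```text
t 17.12 fx mm [197.4   1.7  78.3] ang -0.05 F [-0.5 -0.4  0.7] open 0.0005 q [ 0.08  0.04  2.01  0.    1.09 -0.03]
```

Force has dropped to zero, so the handle has snapped away from the finger. I'll withdraw straight up, then move clear and look.

```bash
python3 -m crank '[[[1,0,0,-0.01,0],[1,0,0,-0.03,0],[1,0,0,-0.05,0],[1,0,0,-0.05,0],[1,0.03,0.03,0,0],[1,0.03,0.03,0,0],[1,0,0,0,0],[1,0,0,0,0]]]' >/dev/null; python3 st.py
python3 - <<'E'
from h import *
c=snap("scene","pics/scene6.png",(250,150,350,230),8)
d=np.load("fx.npz");th=float(d["th"]);t=d["t"];a=np.array([np.cos(th),np.sin(th)])
P=[[*(t+a*(.129+r)),.064] for r in(.045,.105)]
print((8*(proj(c,P)-[250,150])).round().tolist())
E
```

```text
t 18.12 fx mm [257.  -58.  218.6] ang -0.02 F [ 0.2  1.  -0.1] open 0.0005 q [ 0.19  0.05  1.72 -0.    1.37  0.08]
[[673.0, 212.0], [792.0, 152.0]]
```

View pics/scene6.png

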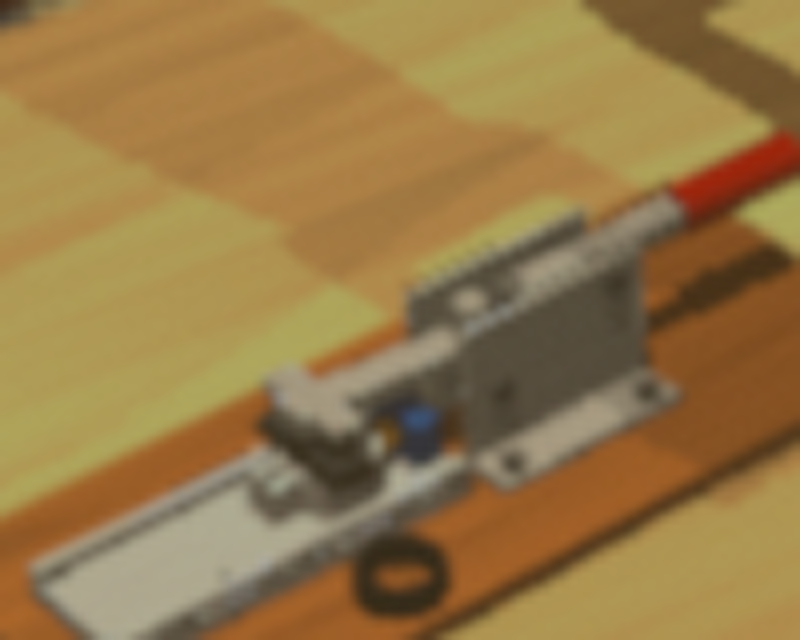

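The handle lies level where the model puts q = 1.0 (grip from about 680,205). The pad is on the ring, the ring is still at the brass screw (385,435), and the spare ring is untouched.

```bash
python3 -c "
from bench import robot
print(robot.hand_in())"
```

```text
the job is handed in; nothing more can be done
None
```

I slid the collar home against the brass stop screw and held it there at about 6.5 N. I then pushed the toggle over its dead point at about 10 N, where it stayed, withdrew the arm clear and handed the job in at about 18 s.

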